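Swap the used-up reagent behind the sample jars

TASK

In the blue water-test kit, move the two sample jars that stand in the way to the grey side tray, then take the used-up amber dropper bottle from behind them to the yellow return tray and stand the fresh white bottle in its place, wholly on the white round spot. Only then put each jar back, wholly on the pad of its own lid's colour. Keep everything upright, set it down gently without dropping it, and leave the test-tube rack alone.

Things in the scene. Friction and masses are not known exactly. Their poses are not given: they have to be found in the camera images.
- jar_red: Glass sample jar with a red screw lid and a white paper label, a plain upright cylinder 54 mm in diameter over its whole height (lid too) and 112 mm tall, lid from 94 mm up, about 0.22 kg. Origin: centre of its underside, z up along its axis. At the start it stands on the pad of its own colour.
- jar_green: Glass sample jar with a green screw lid and a white paper label, a plain upright cylinder 54 mm in diameter over its whole height (lid too) and 112 mm tall, lid from 94 mm up, about 0.22 kg. Origin: centre of its underside, z up along its axis. At the start it stands on the pad of its own colour.
- old_bottle: Dropper bottle, used up, amber with a yellow label band and a black cap: upright cylinder 30 mm in diameter up to 43 mm, then a cap 20 mm in diameter up to 62 mm; about 45 g. Origin: centre of its underside, z up. At the start it stands in the blue kit base on the white round spot, behind the two taller jars, which leave no room for a gripper's body.
- fresh_bottle: Dropper bottle, fresh, white with a blue label band and a blue cap: upright cylinder 30 mm in diameter up to 43 mm, then a cap 20 mm in diameter up to 62 mm; about 45 g. Origin: centre of its underside, z up. At the start it stands on the table in front of the kit base, on the robot's side.
- pad_red: Flat round pad with a red outer ring (7 mm wide) round a white middle, 78 mm in diameter over all and 2 mm thick, fixed on the floor of the blue kit base (so its top is 6 mm above the table), home of the jar with the red lid. Origin: centre of its underside, 4 mm above the table. The two pad centres are 100 mm apart, side by side on the robot's side of the white round spot, each 74 mm from that spot.
- pad_green: Flat round pad with a green outer ring (7 mm wide) round a white middle, 78 mm in diameter over all and 2 mm thick, fixed on the floor of the blue kit base (so its top is 6 mm above the table), home of the jar with the green lid. Origin: centre of its underside, 4 mm above the table. The two pad centres are 100 mm apart, side by side on the robot's side of the white round spot, each 74 mm from that spot.
- kit: Fixed blue open kit base, a shallow tray with a floor 4 mm thick and a rim 10 mm high and 4 mm thick. Origin: at table height under the centre of the white round spot (54 mm in diameter, flat on the floor, 4 mm above the table) where the dropper bottle belongs. Its x axis points away from the robot, y to the left: the base reaches from x = -110 to +60 mm and y = -110 to +110 mm; the pads lie at x = -55 mm, y = +50 and -50 mm, which colour is on which side varies.
- side_tray: Fixed shallow grey tray, 220 x 130 mm outside along its own x and y, walls 4 mm thick and 10 mm high, floor 4 mm thick, empty at the start. Origin: centre of its underside, at table height; its x and y lie along its edges. Side area for both jars, one behind the other along its x.
- return_tray: Fixed shallow yellow tray, 160 x 120 mm outside along its own x and y, walls 4 mm thick and 10 mm high, floor 4 mm thick, empty at the start. Origin: centre of its underside, at table height; its x and y lie along its edges. The used-up bottle goes here. The two trays stand left and right of the kit; which is on which side varies.
- tube_rack: White test-tube rack with four clear tubes, 55 x 160 mm, 75 mm tall (tubes to 125 mm), loose, beyond the work; origin: centre of its underside. Not to be moved.

How it is judged:
By the outcome, as a careful person would: the job done as asked, in the order asked, and still so for the second after the job is handed in, with the robot touching nothing.
It also fails if it takes over 136 s, if anything falls off the work surface, if the arm or the gripper's body presses on something with over 40 N, if the wrist force passes 120 N, or if a joint passes its speed limit or range.

ROBOT

A 6-joint arm with a two-finger parallel gripper is mounted at the origin on the work surface. World frame = base frame: x ahead of the robot, y to its left, z up, the work surface at z = 0. Lengths are in m, angles in rad, forces in N, time in s.
With the tool pointing down it reaches from about 0.35 to 0.975 m from the base axis. Payload 4.9 kg.
Tool frame: the origin (TCP) lies midway between the tips of the shut fingers; the grasp point (between the pads) lies 19 mm behind it (manip.pinch_z is the distance from the TCP to the grasp point, in m); z points along the fingers, y is the direction in which the jaws open and shut (so a half turn about z gives the same grasp; the last joint's range is limited). The gripper opens to 85 mm and grips with 20 to 120 N. Pads are 22 mm wide; open, the fingers measure 114 mm over their backs; the gripper's body (76 mm by 85 mm) begins 54 mm behind the grasp point. The pads swing forward as they close: fully open they stand 13 mm farther back than shut.
Start: joints at [-1.412, 0.053, 1.613, -0, 1.476, -0.119], TCP at [0.171, -0.601, 0.21] pointing down, gripper open.
Joint ranges: [-3.01, 3.01], [-1.01, 2.22], [0.06, 2.58], [-1.02, 4.17], [0.09, 2.62], [-3.14, 3.14]. Speed limits (rad/s): [2.57, 2.57, 3.14, 3.14, 3.14, 3.14].

INTERFACE

Orientations are given as a unit quaternion [w, x, y, z].
In Python, from plant import manip gives the robot as it stands.
- The arm moves only by the tool drive_tool, never from a script. Its argument "commands" is text: rows parted by semicolons, each of 5 numbers parted by spaces: the finger opening in mm, from 0 to 85.4, then the shift along the tool's x, y, z in units of 30 mm (1.0 is 30 mm), then the turn about the tool's z in degrees. A call has exactly 8 rows; each row shifts and turns the commanded pose from where the row before left it, along the tool's axes as they then stand; what a row does not reach is not made up. A row lasts 1/8 s, in which the tool goes at most 62.5 mm and 10.7 degrees, less where a joint would pass 70% of its speed; a pose out of reach is approached as far as the arm can. A call is refused whole if a number of a shift passes 1 or a number of a turn 10.7, either way. A call with a gripper value outside its range is refused whole. The fingers move at their own pace and stop on an object; the grip force is fixed at half the most. Time passes only in rows, so rows that do not move let the fingers close, or fill a call up. It gives the time, the measured TCP pose, the force and the opening at its end, in the units of the state.
- manip.state(): the state, without advancing time (a new reading comes with each control period).
- manip.grab_frame(name): name is "side" or "top" or "wrist"; returns the picture (400x640x3 uint8, red, green, blue); there is no depth.
- manip.camera_params(name): a dict with "fx", "fy", "cx", "cy" (pixels), "xyz" and "orientation" of the camera in the world. Camera axes: x right, y down, z forward; pixel columns grow to the right and rows downward; lengths in m; the calibration is good to about 2 mm. A picture is of the moment at which its call begins: read the wrist's pose just before it. camera_params takes no time and is no camera call; for the wrist camera it gives the pose at the moment of the call.
- manip.job_done(): hands the job in, once; it reports no verdict.
The state is a dict: "time": time; "joint_pos": joint angles; "joint_vel": joint speeds; "joint_efforts": joint torques, N m; "tool_pos": TCP position; "tool_rot": TCP orientation; "contact_force": force on the tool from outside, world axes, zero at the start; "ft_torque": the same for the moment, N m; "gripper_width": opening from 0.0 (shut) to 1.0 (fully open).
Only numpy, scipy, OpenCV 4.12 (cv2) and the standard library are available. Lean on these libraries where they do the work, as an engineer would, in place of code of your own. Each camera call takes 0.05 s, during which the arm holds its last target. There are 200 camera calls.

## Working session

There is one attempt and no reset: what is moved stays moved. The work goes in short steps, Python scripts to look and compute and a tool call to move; the robot and the scene stay as the last step left them, time stands still between calls to the robot, and variables do not carry over. Pictures are saved under pics/ and viewed, about 12 in all and at most 16, crops included, and the job is handed in when it is done.

Besides the shell and the picture viewer there is one more tool, called by a JSON object that holds its "op" and its "data", one argument or row to a line. drive_tool: Moves the arm, as the interface text tells. Its arguments: {"type":"object","properties":{"commands":{"type":"string"}},"required":["commands"]}

```bash
mkdir -p pics; ls; python3 - <<'E'
from plant import manip
import cv2
for n in("top","side"):
    cv2.imwrite(f"pics/{n}0.png",cv2.cvtColor(manip.grab_frame(n),cv2.COLOR_RGB2BGR)); print(n,manip.camera_params(n))
s=manip.state();print(s,manip.pinch_z)
E
```

```text
pics
top {'fx': 450.6806468842781, 'fy': 450.6806468842781, 'cx': 324.35438924028415, 'cy': 201.6049453996812, 'xyz': array([ 0.53565522, -0.01432013,  0.97351719]), 'orientation': array([-0.03969477,  0.70904016, -0.70372749,  0.02130736])}
side {'fx': 398.21484362530794, 'fy': 398.21484362530794, 'cx': 324.54799970502614, 'cy': 196.96872357873966, 'xyz': array([0.40731126, 0.49950193, 0.58379422]), 'orientation': array([ 0.07406244, -0.19278112,  0.89952615, -0.3849713 ])}
{'time': 0.1, 'joint_pos': array([-1.41197479e+00,  5.32901556e-02,  1.61412455e+00, -1.60468656e-05,
        1.47598397e+00, -1.18979179e-01]), 'joint_vel': array([-0.00026856,  0.00029145, -0.00179486,  0.00066555, -0.00064663,
        0.00070215]), 'joint_efforts': array([ 9.27169240e-04, -3.94904888e+01, -3.71360850e+01, -3.11690496e-05,
        3.92705173e-03,  7.62669885e-06]), 'tool_pos': array([ 0.17131613, -0.60045524,  0.20900561]), 'tool_rot': array([-9.02672264e-04,  9.90368335e-01,  1.38454850e-01, -2.59729672e-05]), 'contact_force': array([0.03027498, 0.8049706 , 0.00362266]), 'ft_torque': array([-0.02031712, -0.0148213 ,  0.04440926]), 'gripper_width': 1.0005587445976323} 0.0187
```

View pics/top0.png

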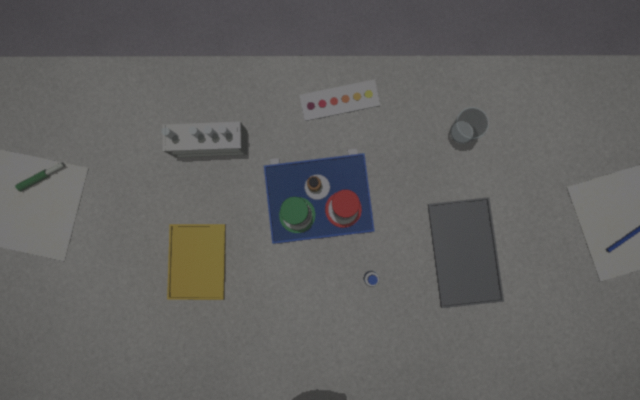

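View pics/side0.png

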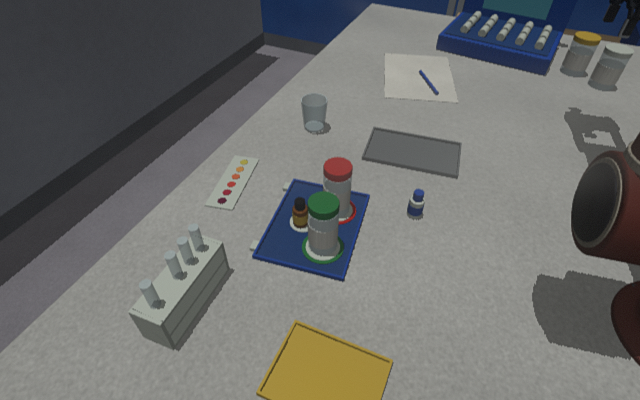

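The top view shows the kit corners at about (265,165), (363,155), (373,232) and (274,243). The green lid is at (295,210), the red lid at (346,204), the fresh bottle at (371,279), the yellow tray at (197,262) and the grey tray at (466,252). The side view agrees. I'll enlarge the kit and project the measurements.

```bash
cat > h.py <<'E'
import numpy as np,cv2
from scipy.spatial.transform import Rotation as R
from plant import manip
def rot(q): return R.from_quat(np.r_[q[1:],q[0]])
def ray(n,uv,z,c=None):
    c=c or manip.camera_params(n)
    d=rot(c["orientation"]).apply([(uv[0]-c["cx"])/c["fx"],(uv[1]-c["cy"])/c["fy"],1])
    return (np.array(c["xyz"])+d*(z-c["xyz"][2])/d[2])[:2]
def proj(c,p):
    v=rot(c["orientation"]).inv().apply(np.array(p)-c["xyz"]); return np.array([c["fx"]*v[...,0]/v[...,2]+c["cx"],c["fy"]*v[...,1]/v[...,2]+c["cy"]]).T
def pose():
    s=manip.state(); M=rot(s["tool_rot"]).as_matrix()
    return s,np.array(s["tool_pos"]),M
def go(p,yaw=None):
    """print shift (units) in tool axes to reach TCP p; yaw = world angle of jaw axis y"""
    s,t,M=pose(); a=np.degrees(np.arctan2(M[1,1],M[0,1])); d=M.T@(np.array(p)-t)/.03
    o=dict(tcp=t.round(4),units=d.round(2),jaw=round(a,1),t=round(s["time"],2),F=np.round(s["contact_force"],1),g=round(s["gripper_width"],3))
    if yaw is not None: o["turn"]=round(-((yaw-a+90)%180-90),1)
    print(o)
def snap(n,f,box=None,k=1):
    im=cv2.cvtColor(manip.grab_frame(n),cv2.COLOR_RGB2BGR)
    if box: im=im[box[1]:box[3],box[0]:box[2]]
    cv2.imwrite(f"pics/{f}.png",cv2.resize(im,None,fx=k,fy=k,interpolation=cv2.INTER_CUBIC))
E
python3 - <<'E'
from h import *
im=cv2.imread("pics/top0.png");hsv=cv2.cvtColor(im,cv2.COLOR_BGR2HSV)
def m(n,lo,hi,z,box=None):
    k=cv2.inRange(hsv,lo,hi)
    if box: q=np.zeros_like(k);x0,y0,x1,y1=box;q[y0:y1,x0:x1]=k[y0:y1,x0:x1];k=q
    c=max(cv2.findContours(k,0,2)[0],key=cv2.contourArea); r=cv2.minAreaRect(c); b=cv2.boxPoints(r)
    w=np.array([ray("top",p,z) for p in b]); e=w[1]-w[0];f=w[2]-w[1]
    print(n,np.round(r[0],1),"ctr",w.mean(0).round(4),"len",np.linalg.norm(e).round(3),np.linalg.norm(f).round(3),"ang",np.degrees(np.arctan2(e[1],e[0])).round(1),np.degrees(np.arctan2(f[1],f[0])).round(1))
m("yellow",(20,120,80),(35,255,255),.01,(160,215,240,310))
m("kit",(100,120,50),(130,255,255),.01,(250,140,390,260))
m("fresh",(100,120,60),(130,255,255),.062,(360,265,385,295))
m("red",(0,120,80),(8,255,255),.112);m("green",(45,80,50),(85,255,255),.112,(260,180,330,250))
m("grey",(0,0,40),(179,60,98),.01,(420,190,510,315))
cv2.imwrite("pics/c1.png",cv2.resize(im[145:295,255:390],None,fx=4,fy=4,interpolation=2))
E
```

```text
yellow [196.  261.5] ctr [0.4892 0.2846] len 0.157 0.119 ang 1.1 -90.6
kit [318.2 198.3] ctr [0.6266 0.0246] len 0.217 0.166 ang -82.6 -172.9
fresh [372.5 279.5] ctr [ 0.4591 -0.0877] len 0.014 0.014 ang -89.4 179.9
red [345.  203.5] ctr [ 0.6068 -0.0312] len 0.049 0.049 ang -74.3 -164.7
green [295.5 213.1] ctr [0.5877 0.0636] len 0.069 0.066 ang -51.2 -141.4
grey [465.  252.6] ctr [ 0.514  -0.2862] len 0.138 0.225 ang -82.2 -174.0
```

View pics/c1.png

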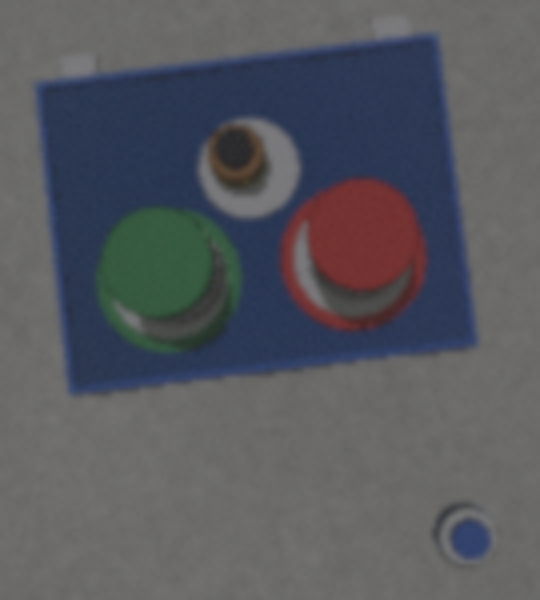

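The enlarged crop shows the green lid centre at (156,262), red lid (360,236), old cap (235,148), fresh cap (470,540), spot (250,168), green pad (169,281) and red pad (354,258).

```bash
python3 - <<'E'
from h import *
g=lambda u,v,z:ray("top",(255+u/4,145+v/4),z).round(4)
print("green jar",g(156,262,.118),"red jar",g(360,236,.118),"old",g(235,148,.066),"fresh",g(470,540,.062))
sp=g(250,168,.004);gp=g(169,281,.006);rp=g(354,258,.006);print("spot",sp,"gpad",gp,"rpad",rp,np.linalg.norm(gp-rp),np.linalg.norm(gp-sp),np.linalg.norm(rp-sp))
d=gp-rp;print("kit y ang",np.degrees(np.arctan2(d[1],d[0])))
k=np.array([g(*p,.01) for p in((38,84),(438,36),(475,346),(71,394))]);print(k,k.mean(0))
go((0.6,0.06,.2),90)
E
```

```text
green jar [0.5922 0.066 ] red jar [ 0.6053 -0.0311] old [0.6539 0.0315] fresh [ 0.4581 -0.0877]
spot [0.6511 0.0264] gpad [0.5894 0.0694] rpad [ 0.6025 -0.0301] 0.10035865682640437 0.07520565138339005 0.07452657244231749
kit y ang 97.50032630834265
[[ 0.6956  0.1417]
 [ 0.7228 -0.0748]
 [ 0.5557 -0.0946]
 [ 0.5284  0.1206]] [0.625625 0.023225]
{'tcp': array([ 0.1713, -0.6005,  0.209 ]), 'units': array([ 19.78, -17.25,   0.34]), 'jaw': np.float64(-74.1), 't': 0.1, 'F': array([0. , 0.8, 0. ]), 'g': 1.001, 'turn': np.float64(15.9)}
```

{"op": "drive_tool", "data": {
  "commands": "85 0 0 0 8.5; 85 1 -1 0 0; 85 1 -1 0 0; 85 1 -1 0 0; 85 1 -1 0 0; 85 1 -1 0 0; 85 1 -1 0 0; 85 1 -1 0 0"
}}

```text
time: 1.1
tool_pos: [0.353, -0.3642, 0.2096]
tool_rot: [-0.0, 0.998, 0.065, -0.0]
contact_force: [1.1, -0.2, -0.6]
gripper_width: 0.995
```

{"op": "drive_tool", "data": {
  "commands": "85 1 -1 0 0; 85 1 -1 0 0; 85 1 -1 0 0; 85 1 -1 0 0; 85 1 -1 0 0; 85 1 -1 0 0; 85 1 -1 0 0; 85 1 -1 0 0"
}}

```text
time: 2.1
tool_pos: [0.5599, -0.0954, 0.2095]
tool_rot: [-0.0, 0.998, 0.065, -0.0]
contact_force: [0.5, -0.7, 0.8]
gripper_width: 0.996
```

{"op": "drive_tool", "data": {
  "commands": "85 1 -1 0 0; 85 0.5 -0.7 0 0; 85 0 0 0 0; 85 0 0 0 0; 85 0 0 0 0; 85 0 0 0 0; 85 0 0 0 0; 85 0 0 0 0"
}}

```text
time: 3.1
tool_pos: [0.5975, -0.0405, 0.2102]
tool_rot: [0.0, 0.998, 0.065, 0.0]
contact_force: [-0.3, -0.3, -0.3]
gripper_width: 0.993
```

```bash
python3 - <<'E'
from h import *
go((.605,-.031,.055),97.4)
E
```

```text
{'tcp': array([ 0.5975, -0.0405,  0.2102]), 'units': array([ 0.29, -0.28,  5.17]), 'jaw': np.float64(-82.6), 't': 3.1, 'F': array([-0.3, -0.3, -0.3]), 'g': 0.993, 'turn': np.float64(-0.0)}
```

{"op": "drive_tool", "data": {
  "commands": "85 0.3 -0.3 0 0; 85 0 0 1 0; 85 0 0 1 0; 85 0 0 1 0; 85 0 0 1 0; 85 0 0 0.6 0; 85 0 0 0.57 0; 85 0 0 0 0"
}}

```text
time: 4.1
tool_pos: [0.6046, -0.0299, 0.0537]
tool_rot: [-0.0, 0.998, 0.065, -0.001]
contact_force: [-0.1, 0.1, 0.3]
gripper_width: 0.994
```

{"op": "drive_tool", "data": {
  "commands": "40 0 0 0 0; 40 0 0 0 0; 40 0 0 0 0; 40 0 0 0 0; 40 0 0 0 0; 40 0 0 0 0; 40 0 0 0 0; 40 0 0 0 0"
}}

```text
time: 5.1
tool_pos: [0.6067, -0.0307, 0.0568]
tool_rot: [0.001, 0.998, 0.065, 0.001]
contact_force: [0.4, -1.1, 5.7]
gripper_width: 0.619
```

```bash
python3 - <<'E'
from h import *
go((.564,-.281,.055))
snap("side","s1",(220,110,420,300),3)
E
```

```text
{'tcp': array([ 0.6067, -0.0307,  0.0568]), 'units': array([-2.49,  8.09,  0.06]), 'jaw': np.float64(-82.6), 't': 5.1, 'F': array([ 0.4, -1.1,  5.7]), 'g': 0.619}
```

View pics/s1.png

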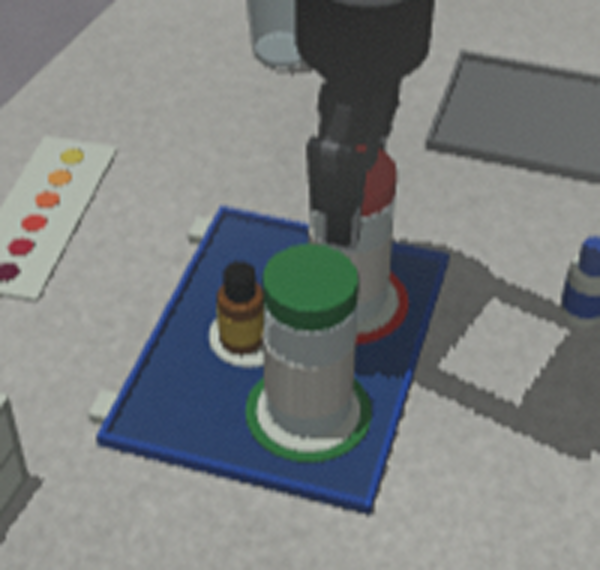

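The red jar is held. The side crop shows the fingers on the glass at about (340,230), with the green jar and old bottle untouched. I'll lift it and carry it to the grey tray.

{"op": "drive_tool", "data": {
  "commands": "40 0 0 -0.5 0; 40 0 0 -0.8 0; 40 0 0 -0.7 0; 40 -0.2 0.5 0 0; 40 -0.29 0.9 0 0; 40 -0.3 1 0 0; 40 -0.3 1 0 0; 40 -0.3 1 0 0"
}}

```text
time: 6.15
tool_pos: [0.5795, -0.168, 0.1136]
tool_rot: [-0.0, 0.998, 0.064, -0.001]
contact_force: [0.5, 0.2, -2.2]
gripper_width: 0.616
```

{"op": "drive_tool", "data": {
  "commands": "40 -0.3 1 0 0; 40 -0.3 1 0 0; 40 -0.3 0.9 0 0; 40 -0.2 0.5 0 0; 40 0 0.29 0 0; 40 0 0 0 0; 40 0 0 0.7 0; 40 0 0 0.7 0"
}}

```text
time: 7.15
tool_pos: [0.5623, -0.2795, 0.0711]
tool_rot: [-0.0, 0.998, 0.065, -0.0]
contact_force: [-1.3, -0.6, -2.0]
gripper_width: 0.622
```

```bash
python3 - <<'E'
from h import *
go((.564,-.281,.0548))
snap("top","t2",(400,170,540,330),4)
E
```

```text
{'tcp': array([ 0.5623, -0.2795,  0.0711]), 'units': array([0.05, 0.06, 0.54]), 'jaw': np.float64(-82.5), 't': 7.15, 'F': array([-1.3, -0.6, -2. ]), 'g': 0.622}
```

View pics/t2.png

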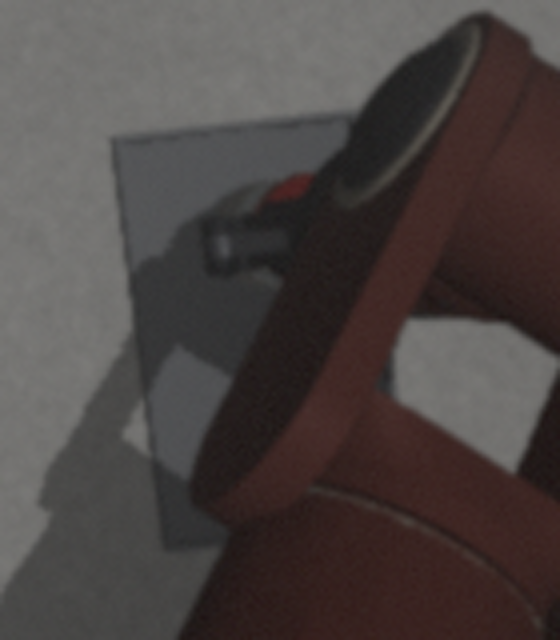

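The jar hangs over the far half of the grey tray, whose corners in the crop are (112,138) and (165,548).

{"op": "drive_tool", "data": {
  "commands": "40 0 0 0.25 0; 40 0 0 0.15 0; 40 0 0 0.06 0; 40 0 0 0 0; 40 0 0 0.03 0; 40 0 0 0.03 0; 40 0 0 0 0; 40 0 0 0 0"
}}

```text
time: 8.2
tool_pos: [0.5626, -0.2806, 0.0575]
tool_rot: [0.0, 0.998, 0.065, 0.0]
contact_force: [0.8, -0.0, -2.1]
gripper_width: 0.617
```

{"op": "drive_tool", "data": {
  "commands": "40 0 0 0.03 0; 40 0 0 0.03 0; 40 0 0 0.02 0; 40 0 0 0.02 0; 40 0 0 0 0; 40 0 0 0 0; 40 0 0 0 0; 40 0 0 0 0"
}}

```text
time: 9.2
tool_pos: [0.5627, -0.2806, 0.0548]
tool_rot: [0.0, 0.998, 0.065, 0.0]
contact_force: [-1.3, 1.2, 2.5]
gripper_width: 0.62
```

{"op": "drive_tool", "data": {
  "commands": "60 0 0 0 0; 70 0 0 0 0; 85 0 0 0 0; 85 0 0 0 0; 85 0 0 0 0; 85 0 0 -0.5 0; 85 0 0 -0.8 0; 85 0 0 -1 0"
}}

```text
time: 10.2
tool_pos: [0.5625, -0.2804, 0.1247]
tool_rot: [-0.0, 0.998, 0.065, -0.0]
contact_force: [0.4, -0.3, 0.3]
gripper_width: 0.999
```

{"op": "drive_tool", "data": {
  "commands": "85 0 0 -1 0; 85 0.1 -0.5 0 0; 85 0.2 -1 0 0; 85 0.2 -1 0 0; 85 0.2 -1 0 0; 85 0.2 -1 0 0; 85 0.2 -1 0 0; 85 0.2 -1 0 0"
}}

```text
time: 11.2
tool_pos: [0.5752, -0.0801, 0.1522]
tool_rot: [-0.0, 0.998, 0.065, -0.001]
contact_force: [-0.1, -0.0, 0.6]
gripper_width: 0.997
```

{"op": "drive_tool", "data": {
  "commands": "85 0.2 -1 0 0; 85 0.2 -1 0 0; 85 0.2 -1 0 0; 85 0.2 -1 0 0; 85 0.2 -0.5 0 0; 85 0.16 -0.33 0 0; 85 0 0 0 0; 85 0 0 0 0"
}}

```text
time: 12.2
tool_pos: [0.5919, 0.0653, 0.1533]
tool_rot: [0.0, 0.998, 0.064, -0.0]
contact_force: [0.2, -0.5, 0.2]
gripper_width: 0.996
```

```bash
python3 - <<'E'
from h import *
go((.592,.066,.055),97.4)
snap("wrist","w3")
E
```

```text
{'tcp': array([0.5919, 0.0653, 0.1533]), 'units': array([ 0.01, -0.02,  3.28]), 'jaw': np.float64(-82.6), 't': 12.2, 'F': array([ 0.2, -0.5,  0.2]), 'g': 0.996, 'turn': np.float64(-0.0)}
```

View pics/w3.png

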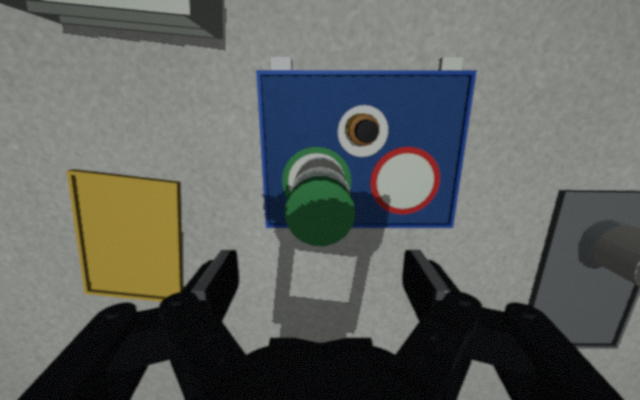

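The wrist view shows the green lid at (320,212) between the fingers, the red pad empty at (405,181), the old bottle at (365,130), and the red jar upright in the grey tray at right.

{"op": "drive_tool", "data": {
  "commands": "85 0 0 0.8 0; 85 0 0 1 0; 85 0 0 0.8 0; 85 0 0 0.5 0; 85 0 0 0.15 0; 85 0 0 0 0; 40 0 0 0 0; 40 0 0 0 0"
}}

```text
time: 13.25
tool_pos: [0.5929, 0.066, 0.0574]
tool_rot: [0.0, 0.998, 0.065, 0.001]
contact_force: [1.9, -1.6, 0.8]
gripper_width: 0.62
```

{"op": "drive_tool", "data": {
  "commands": "40 0 0 0 0; 40 0 0 0 0; 40 0 0 0 0; 40 0 0 0 0; 40 0 0 0 0; 40 0 0 0 0; 40 0 0 0 0; 40 0 0 0 0"
}}

```text
time: 14.25
tool_pos: [0.593, 0.066, 0.0573]
tool_rot: [0.0, 0.998, 0.065, 0.001]
contact_force: [-1.1, -1.1, 5.5]
gripper_width: 0.62
```

{"op": "drive_tool", "data": {
  "commands": "40 0 0 -0.5 0; 40 0 0 -0.8 0; 40 0 0 -1 0; 40 -0.2 0 -0.7 0; 40 -0.56 0.55 0 0; 40 -0.5 0.9 0 0; 40 -0.5 1 0 0; 40 -0.5 1 0 0"
}}

```text
time: 15.25
tool_pos: [0.5366, -0.0459, 0.1455]
tool_rot: [-0.0, 0.998, 0.065, -0.001]
contact_force: [-0.4, 0.3, -2.9]
gripper_width: 0.617
```

{"op": "drive_tool", "data": {
  "commands": "40 -0.5 1 0 0; 40 -0.5 1 0 0; 40 -0.5 1 0 0; 40 -0.5 1 0 0; 40 -0.5 1 0 0; 40 -0.5 1 0 0; 40 -0.5 1 0 0; 40 0 0.8 0 0"
}}

```text
time: 16.25
tool_pos: [0.463, -0.2916, 0.1455]
tool_rot: [-0.0, 0.998, 0.064, -0.0]
contact_force: [-0.1, -0.2, -3.1]
gripper_width: 0.617
```

```bash
python3 - <<'E'
from h import *
go((.464,-.291,.0537),97.4)
E
```

```text
{'tcp': array([ 0.463 , -0.2916,  0.1455]), 'units': array([ 0.04, -0.01,  3.06]), 'jaw': np.float64(-82.7), 't': 16.25, 'F': array([-0.1, -0.2, -3.1]), 'g': 0.617, 'turn': np.float64(-0.1)}
```

{"op": "drive_tool", "data": {
  "commands": "40 0 0 0.7 0; 40 0 0 1 0; 40 0 0 0.7 0; 40 0 0 0.3 0; 40 0 0 0.1 0; 40 0 0 0.07 0; 40 0 0 0.03 0; 40 0 0 0 0"
}}

```text
time: 17.25
tool_pos: [0.4644, -0.2912, 0.0595]
tool_rot: [0.0, 0.998, 0.065, 0.0]
contact_force: [0.2, -0.3, -1.8]
gripper_width: 0.616
```

{"op": "drive_tool", "data": {
  "commands": "40 0 0 0.03 0; 40 0 0 0.03 0; 40 0 0 0.02 0; 40 0 0 0 0; 40 0 0 0 0; 40 0 0 0 0; 40 0 0 0 0; 40 0 0 0 0"
}}

```text
time: 18.25
tool_pos: [0.4641, -0.2909, 0.0565]
tool_rot: [-0.0, 0.998, 0.065, -0.0]
contact_force: [-0.7, -0.4, -2.9]
gripper_width: 0.618
```

{"op": "drive_tool", "data": {
  "commands": "40 0 0 0.03 0; 40 0 0 0.02 0; 40 0 0 0.02 0; 40 0 0 0.01 0; 40 0 0 0 0; 40 0 0 0 0; 40 0 0 0 0; 40 0 0 0 0"
}}

```text
time: 19.25
tool_pos: [0.4643, -0.291, 0.0553]
tool_rot: [-0.0, 0.998, 0.065, -0.0]
contact_force: [-2.8, 2.2, 5.6]
gripper_width: 0.618
```

{"op": "drive_tool", "data": {
  "commands": "60 0 0 0 0; 70 0 0 0 0; 85 0 0 0 0; 85 0 0 0 0; 85 0 0 0 0; 85 0 0 -0.6 0; 85 0 0 -1 0; 85 0 0 -1 0"
}}

```text
time: 20.25
tool_pos: [0.4643, -0.2911, 0.1343]
tool_rot: [0.0, 0.998, 0.065, 0.0]
contact_force: [0.8, 0.2, 0.5]
gripper_width: 0.995
```

{"op": "drive_tool", "data": {
  "commands": "85 0 0 -0.9 0; 85 0.4 -0.5 0 0; 75 0.75 -1 0 0; 75 0.75 -1 0 0; 75 0.75 -1 0 0; 75 0.75 -1 0 0; 65 0.75 -1 0 0; 65 0.75 -1 0 0"
}}

```text
time: 21.25
tool_pos: [0.5846, -0.076, 0.1578]
tool_rot: [-0.0, 0.998, 0.065, -0.001]
contact_force: [0.7, -0.2, 0.7]
gripper_width: 0.761
```

{"op": "drive_tool", "data": {
  "commands": "65 0.75 -1 0 0; 65 0.75 -1 0 0; 65 0.75 -0.8 0 0; 65 0.51 -0.54 0 0; 65 0 0 0 0; 65 0 0 0 0; 65 0 0 0 0; 65 0 0 0 0"
}}

```text
time: 22.25
tool_pos: [0.6536, 0.0307, 0.1592]
tool_rot: [0.0, 0.998, 0.064, 0.0]
contact_force: [0.5, -0.5, -0.4]
gripper_width: 0.762
```

```bash
python3 - <<'E'
from h import *
go((.654,.0315,.010),97.4)
snap("wrist","w4"); snap("top","t4",(150,140,510,320),2)
c=manip.camera_params("wrist"); print(c); 
for z in(.066,.004): print(proj(c,[.654,.0315,z]))
E
```

```text
{'tcp': array([0.6536, 0.0307, 0.1592]), 'units': array([ 0.01, -0.03,  4.97]), 'jaw': np.float64(-82.6), 't': 22.25, 'F': array([ 0.5, -0.5, -0.4]), 'g': 0.762, 'turn': np.float64(-0.0)}
{'fx': 282.828334572613, 'fy': 282.828334572613, 'cx': 320.23393237050044, 'cy': 199.4624072712477, 'xyz': array([0.72832219, 0.03995529, 0.32231581]), 'orientation': array([ 0.1126294 ,  0.74274117, -0.65261282, -0.09872531])}
[318.88793638 194.72093499]
[319.11337263 179.66010272]
```

View pics/w4.png

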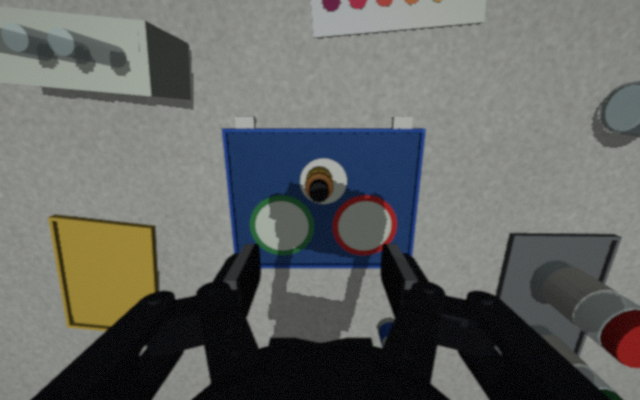

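The wrist view shows the old bottle's cap at about (319,189), the spot at (324,181), the green pad at (281,224), the red pad at (365,224), and both jars upright in the grey tray. I'll check this against the model.

```bash
python3 - <<'E'
from h import *
c=manip.camera_params("wrist")
for p in((.6504,.0264,.004),(.5895,.0689,.006),(.6023,-.0303,.006)): print(proj(c,p))
for uv,z in(((319,189),.066),((324,181),.004),((281,224),.006),((365,224),.006)): print(ray("wrist",uv,z).round(4))
im=cv2.imread("pics/w4.png");cv2.imwrite("pics/w4c.png",cv2.resize(im[120:280,215:435],None,fx=3.6,fy=3.6,interpolation=2))
E
```

```text
[323.08600321 183.22231888]
[281.6038839  227.80959434]
[364.36720654 227.85442057]
[0.6596 0.0321]
[0.6532 0.0257]
[0.5943 0.0701]
[ 0.6073 -0.0302]
```

View pics/w4c.png

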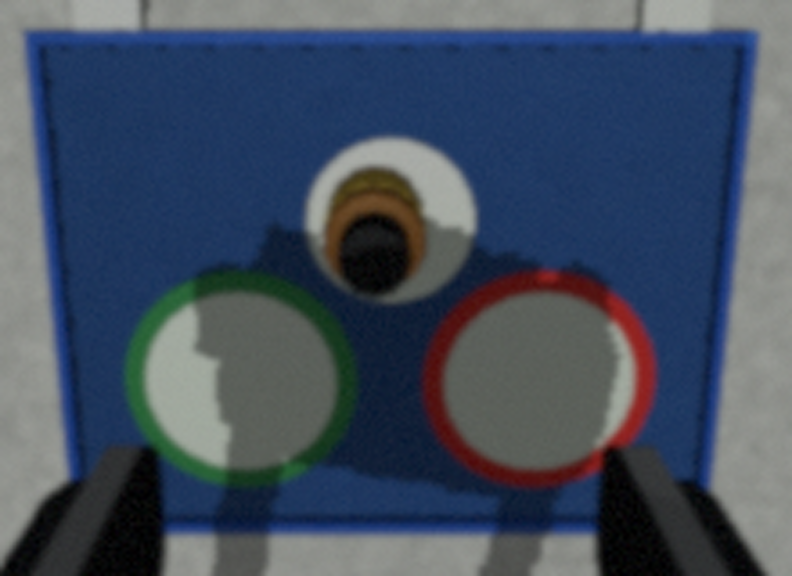

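Pads and spot agree with the model within 2–4 mm. I'll use the averages: spot (.652,.026), green pad (.591,.069), red pad (.604,-.0305), old bottle (.657,.032).

{"op": "drive_tool", "data": {
  "commands": "65 0.11 -0.03 0.6 0; 65 0 0 1 0; 65 0 0 1 0; 65 0 0 1 0; 65 0 0 0.8 0; 65 0 0 0.4 0; 65 0 0 0.17 0; 65 0 0 0 0"
}}

```text
time: 23.35
tool_pos: [0.6574, 0.0328, 0.0103]
tool_rot: [0.0, 0.998, 0.065, 0.0]
contact_force: [0.8, -0.2, -0.3]
gripper_width: 0.758
```

{"op": "drive_tool", "data": {
  "commands": "20 0 0 0 0; 20 0 0 0 0; 20 0 0 0 0; 20 0 0 0 0; 20 0 0 0 0; 20 0 0 0 0; 20 0 0 0 0; 20 0 0 0 0"
}}

```text
time: 24.35
tool_pos: [0.6582, 0.0327, 0.0114]
tool_rot: [0.0, 0.998, 0.065, 0.001]
contact_force: [0.5, -0.2, 6.2]
gripper_width: 0.323
```

```bash
python3 - <<'E'
from h import *
go((.489,.285,.010),97.4)
E
```

```text
{'tcp': array([0.6582, 0.0327, 0.0114]), 'units': array([-4.51, -9.07,  0.03]), 'jaw': np.float64(-82.6), 't': 24.35, 'F': array([ 0.5, -0.2,  6.2]), 'g': 0.323, 'turn': np.float64(0.0)}
```

{"op": "drive_tool", "data": {
  "commands": "20 0 0 -0.5 0; 20 0 0 -0.9 0; 20 0 0 -0.6 0; 20 -0.3 -0.6 0 0; 20 -0.5 -1 0 0; 20 -0.5 -1 0 0; 20 -0.5 -1 0 0; 20 -0.5 -1 0 0"
}}

```text
time: 25.35
tool_pos: [0.5681, 0.1623, 0.0684]
tool_rot: [-0.0, 0.998, 0.065, -0.001]
contact_force: [0.4, 1.3, 0.4]
gripper_width: 0.32
```

{"op": "drive_tool", "data": {
  "commands": "20 -0.5 -1 0 0; 20 -0.5 -1 0 0; 20 -0.5 -1 0 0; 20 -0.4 -0.9 0 0; 20 -0.31 -0.57 0 0; 20 0 0 0.5 0; 20 0 0 0.7 0; 20 0 0 0.3 0"
}}

```text
time: 26.35
tool_pos: [0.4864, 0.2838, 0.0224]
tool_rot: [0.001, 0.998, 0.064, -0.002]
contact_force: [-0.3, -1.0, -1.0]
gripper_width: 0.322
```

{"op": "drive_tool", "data": {
  "commands": "20 0 0 0.2 0; 20 0 0 0.12 0; 20 0 0 0.06 0; 20 0 0 0.03 0; 20 0 0 0 0; 20 0 0 0 0; 20 0 0 0 0; 20 0 0 0 0"
}}

```text
time: 27.35
tool_pos: [0.4878, 0.2852, 0.0128]
tool_rot: [-0.0, 0.998, 0.065, 0.0]
contact_force: [-0.5, -0.3, -1.5]
gripper_width: 0.322
```

{"op": "drive_tool", "data": {
  "commands": "20 0 0 0.03 0; 20 0 0 0.02 0; 20 0 0 0.02 0; 20 0 0 0.01 0; 20 0 0 0 0; 20 0 0 0 0; 20 0 0 0 0; 20 0 0 0 0"
}}

```text
time: 28.35
tool_pos: [0.488, 0.2852, 0.0115]
tool_rot: [0.0, 0.998, 0.065, 0.0]
contact_force: [-2.7, -0.6, 6.5]
gripper_width: 0.322
```

{"op": "drive_tool", "data": {
  "commands": "40 0 0 0 0; 65 0 0 0 0; 65 0 0 0 0; 65 0 0 0 0; 65 0 0 -0.5 0; 65 0 0 -1 0; 65 0 0 -1 0; 65 0 0 -1 0"
}}

```text
time: 29.35
tool_pos: [0.4881, 0.2853, 0.1176]
tool_rot: [-0.0, 0.998, 0.065, 0.001]
contact_force: [0.7, 0.4, 0.0]
gripper_width: 0.759
```

{"op": "drive_tool", "data": {
  "commands": "65 0 0 -0.9 0; 65 -0.1 0.5 0 0; 65 -0.2 1 0 0; 65 -0.2 1 0 0; 65 -0.2 1 0 0; 65 -0.2 1 0 0; 65 -0.2 1 0 0; 65 -0.2 1 0 0"
}}

```text
time: 30.35
tool_pos: [0.4729, 0.085, 0.1408]
tool_rot: [0.0, 0.998, 0.064, -0.001]
contact_force: [1.0, 0.2, 0.5]
gripper_width: 0.759
```

{"op": "drive_tool", "data": {
  "commands": "65 -0.2 1 0 0; 65 -0.2 1 0 0; 65 -0.2 1 0 0; 65 -0.2 1 0 0; 65 -0.3 1 0 0; 65 -0.19 0.7 0 0; 65 0 0 0 0; 65 0 0 0 0"
}}

```text
time: 31.35
tool_pos: [0.4573, -0.0875, 0.1415]
tool_rot: [-0.0, 0.998, 0.065, -0.001]
contact_force: [-0.2, -0.1, 0.5]
gripper_width: 0.761
```

```bash
python3 - <<'E'
from h import *
go((.459,-.088,.006),97.4)
snap("wrist","w5",(120,100,520,360),2)
c=manip.camera_params("wrist"); print(proj(c,[.459,-.088,.062])*2-[240,200],proj(c,[.459,-.088,0.043])*2-[240,200])
E
```

```text
{'tcp': array([ 0.4573, -0.0875,  0.1415]), 'units': array([0.06, 0.03, 4.52]), 'jaw': np.float64(-82.6), 't': 31.35, 'F': array([-0.2, -0.1,  0.5]), 'g': 0.761, 'turn': np.float64(-0.0)}
[401.04340823 195.42320141] [401.0199537  183.91101761]
```

View pics/w5.png

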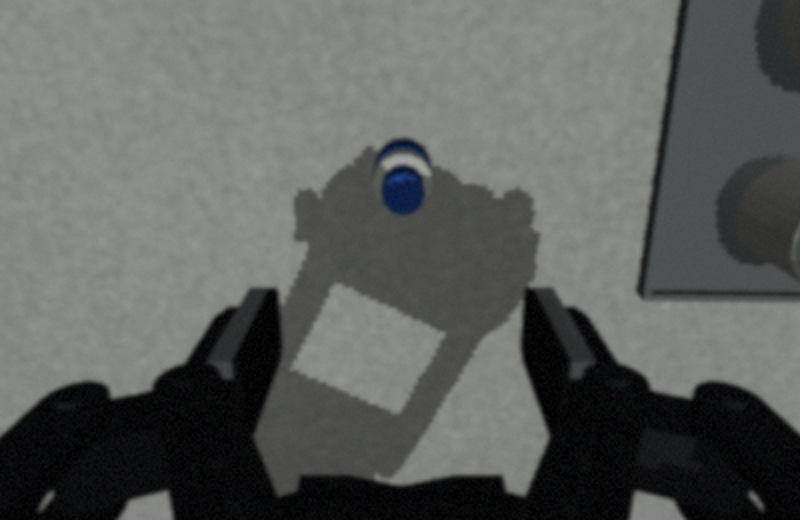

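The fresh cap is at crop (403,191) and the prediction was (401,195), so it is within about 2 mm.

{"op": "drive_tool", "data": {
  "commands": "65 0.1 0.03 0.6 0; 65 0 0 1 0; 65 0 0 1 0; 65 0 0 0.9 0; 65 0 0 0.6 0; 65 0 0 0.3 0; 65 0 0 0.1 0; 65 0 0 0 0"
}}

```text
time: 32.4
tool_pos: [0.4614, -0.0883, 0.0076]
tool_rot: [0.0, 0.998, 0.065, 0.0]
contact_force: [0.5, -0.2, 0.2]
gripper_width: 0.763
```

{"op": "drive_tool", "data": {
  "commands": "20 0 0 0 0; 20 0 0 0 0; 20 0 0 0 0; 20 0 0 0 0; 20 0 0 0 0; 20 0 0 0 0; 20 0 0 0 0; 20 0 0 0 0"
}}

```text
time: 33.4
tool_pos: [0.4619, -0.0886, 0.0083]
tool_rot: [0.0, 0.998, 0.065, 0.001]
contact_force: [-0.4, 0.2, 5.5]
gripper_width: 0.323
```

```bash
python3 - <<'E'
from h import *
go((.652,.026,.010),97.4)
E
```

```text
{'tcp': array([ 0.4619, -0.0886,  0.0083]), 'units': array([ 6.78, -2.97, -0.05]), 'jaw': np.float64(-82.6), 't': 33.4, 'F': array([-0.4,  0.2,  5.5]), 'g': 0.323, 'turn': np.float64(0.0)}
```

{"op": "drive_tool", "data": {
  "commands": "20 0 0 -0.5 0; 20 0 0 -0.9 0; 20 0 0 -0.8 0; 20 0.6 -0.25 0 0; 20 1 -0.45 0 0; 20 1 -0.45 0 0; 20 1 -0.45 0 0; 20 1 -0.45 0 0"
}}

```text
time: 34.4
tool_pos: [0.5906, -0.0089, 0.0736]
tool_rot: [0.0, 0.998, 0.065, -0.0]
contact_force: [0.5, -0.4, 0.2]
gripper_width: 0.317
```

{"op": "drive_tool", "data": {
  "commands": "20 1 -0.45 0 0; 20 0.8 -0.3 0 0; 20 0.38 -0.17 0 0; 20 0 0 0 0; 20 0 0 0.6 0; 20 0 0 0.7 0; 20 0 0 0.4 0; 20 0 0 0 0"
}}

```text
time: 35.4
tool_pos: [0.6494, 0.0262, 0.0198]
tool_rot: [-0.0, 0.998, 0.065, -0.002]
contact_force: [-0.1, 0.2, -0.1]
gripper_width: 0.322
```

```bash
python3 - <<'E'
from h import *
go((.652,.026,.0123),97.4)
E
```

```text
{'tcp': array([0.6494, 0.0262, 0.0198]), 'units': array([0.09, 0.02, 0.25]), 'jaw': np.float64(-82.6), 't': 35.4, 'F': array([-0.1,  0.2, -0.1]), 'g': 0.322, 'turn': np.float64(-0.0)}
```

{"op": "drive_tool", "data": {
  "commands": "20 0.05 0 0.1 0; 20 0 0 0.08 0; 20 0 0 0.04 0; 20 0 0 0.03 0; 20 0 0 0 0; 20 0 0 0 0; 20 0 0 0 0; 20 0 0 0 0"
}}

```text
time: 36.4
tool_pos: [0.6527, 0.0265, 0.0148]
tool_rot: [0.0, 0.998, 0.065, 0.0]
contact_force: [-0.2, -0.1, -0.1]
gripper_width: 0.319
```

{"op": "drive_tool", "data": {
  "commands": "20 0 0 0.04 0; 20 0 0 0.03 0; 20 0 0 0.02 0; 20 0 0 0 0; 20 0 0 0 0; 20 0 0 0 0; 20 0 0 0 0; 20 0 0 0 0"
}}

```text
time: 37.4
tool_pos: [0.6529, 0.0265, 0.0124]
tool_rot: [-0.0, 0.998, 0.065, 0.0]
contact_force: [-1.1, 0.6, 3.5]
gripper_width: 0.323
```

{"op": "drive_tool", "data": {
  "commands": "40 0 0 0 0; 65 0 0 0 0; 65 0 0 0 0; 65 0 0 0 0; 65 0 0 -0.5 0; 65 0 0 -1 0; 65 0 0 -1 0; 65 0 0 -1 0"
}}

```text
time: 38.4
tool_pos: [0.6531, 0.0264, 0.1195]
tool_rot: [0.0, 0.998, 0.065, 0.001]
contact_force: [-0.3, -0.5, 1.2]
gripper_width: 0.763
```

{"op": "drive_tool", "data": {
  "commands": "85 0 0 -1 0; 85 0 0 -0.7 0; 85 0 0 0 0; 85 0 0 0 0; 85 0 0 0 0; 85 0 0 0 0; 85 0 0 0 0; 85 0 0 0 0"
}}

```text
time: 39.4
tool_pos: [0.6527, 0.0265, 0.1679]
tool_rot: [-0.0, 0.998, 0.065, -0.0]
contact_force: [-0.6, -0.9, 0.2]
gripper_width: 0.995
```

```bash
python3 - <<'E'
from h import *
go((.464,-.291,.055),97.4); go((.5635,-.2806,.055),97.4)
snap("wrist","w6")
im=cv2.imread("pics/w6.png");a=cv2.resize(im[100:300,215:435],None,fx=2.4,fy=2.4,interpolation=2);b=cv2.resize(im[200:400,0:200],None,fx=1.2,fy=1.2);
cv2.imwrite("pics/w6c.png",a)
E
```

```text
{'tcp': array([0.6527, 0.0265, 0.1679]), 'units': array([-7.6 ,  9.68,  3.76]), 'jaw': np.float64(-82.6), 't': 39.4, 'F': array([-0.6, -0.9,  0.2]), 'g': 0.995, 'turn': np.float64(0.0)}
{'tcp': array([0.6527, 0.0265, 0.1679]), 'units': array([-4.27,  9.77,  3.76]), 'jaw': np.float64(-82.6), 't': 39.4, 'F': array([-0.6, -0.9,  0.2]), 'g': 0.995, 'turn': np.float64(0.0)}
```

View pics/w6c.png

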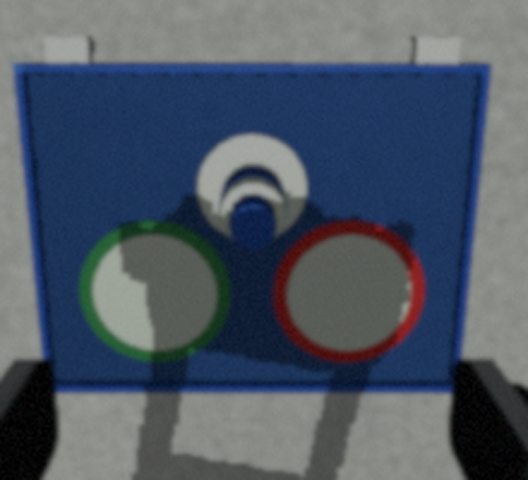

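```bash
python3 - <<'E'
from h import *
c=manip.camera_params("wrist")
sp=ray("wrist",(215+252/2.4,100+187/2.4),.004);print("spot",sp)
for v in(222,227): print("cap",ray("wrist",(215+254/2.4,100+v/2.4),.066))
cap=ray("wrist",(320.8,194),.066)
for n in("side","top"): snap(n,n+"7")
a=cv2.imread("pics/side7.png")[160:290,220:400];b=cv2.imread("pics/top7.png")[140:250,250:390]
cv2.imwrite("pics/m7.png",np.hstack([cv2.resize(a,(415,300),interpolation=2),cv2.resize(b,(380,300),interpolation=2)]))
E
```

```text
spot [0.6530948  0.02605646]
cap [0.65286492 0.02517546]
cap [0.65076989 0.02490049]
```

View pics/m7.png

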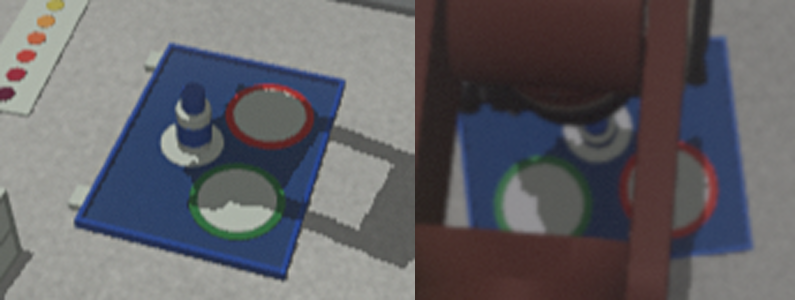

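The side crop shows the fresh bottle upright and centred on the white spot. In the same wrist picture, cap and spot centres agree within about 2 mm. Next I'll fetch the green jar.

{"op": "drive_tool", "data": {
  "commands": "85 -0.5 0.5 0 0; 85 -0.75 1 0 0; 85 -0.75 1 0 0; 85 -0.75 1 0 0; 85 -0.75 1 0 0; 85 -0.75 1 0 0; 85 -0.75 1 0 0; 85 -0.75 1 0 0"
}}

```text
time: 40.55
tool_pos: [0.509, -0.2205, 0.1682]
tool_rot: [0.0, 0.998, 0.064, -0.0]
contact_force: [-0.3, -0.2, -0.4]
gripper_width: 0.999
```

{"op": "drive_tool", "data": {
  "commands": "85 -0.75 1 0 0; 85 -0.75 0.9 0 0; 85 -0.35 0.28 0 0; 85 0 0 0 0; 85 0 0 0 0; 85 0 0 0 0; 85 0 0 0 0; 85 0 0 0 0"
}}

```text
time: 41.55
tool_pos: [0.4643, -0.2906, 0.1681]
tool_rot: [-0.0, 0.998, 0.065, -0.0]
contact_force: [1.1, -0.3, -0.1]
gripper_width: 0.991
```

```bash
python3 - <<'E'
from h import *
go((.464,-.291,.0535),97.4)
E
```

```text
{'tcp': array([ 0.4643, -0.2906,  0.1681]), 'units': array([-0.01,  0.01,  3.82]), 'jaw': np.float64(-82.5), 't': 41.55, 'F': array([ 1.1, -0.3, -0.1]), 'g': 0.991, 'turn': np.float64(0.1)}
```

{"op": "drive_tool", "data": {
  "commands": "85 0 0 0.7 0; 85 0 0 1 0; 85 0 0 1 0; 85 0 0 0.7 0; 85 0 0 0.3 0; 85 0 0 0.1 0; 85 0 0 0 0; 40 0 0 0 0"
}}

```text
time: 42.55
tool_pos: [0.4648, -0.2915, 0.0552]
tool_rot: [0.001, 0.998, 0.065, 0.001]
contact_force: [-0.1, -0.2, 0.1]
gripper_width: 0.81
```

{"op": "drive_tool", "data": {
  "commands": "40 0 0 0 0; 40 0 0 0 0; 40 0 0 0 0; 40 0 0 0 0; 40 0 0 0 0; 40 0 0 0 0; 40 0 0 0 0; 40 0 0 0 0"
}}

```text
time: 43.55
tool_pos: [0.4648, -0.2914, 0.0552]
tool_rot: [0.001, 0.998, 0.065, 0.001]
contact_force: [0.1, 1.5, 5.4]
gripper_width: 0.619
```

{"op": "drive_tool", "data": {
  "commands": "40 0 0 -0.5 0; 40 0 0 -0.8 0; 40 0 0 -1 0; 40 0 0 -0.7 0; 40 0.2 -0.5 0 0; 40 0.4 -0.8 0 0; 40 0.5 -1 0 0; 40 0.5 -1 0 0"
}}

```text
time: 44.55
tool_pos: [0.498, -0.184, 0.1419]
tool_rot: [-0.001, 0.998, 0.065, -0.001]
contact_force: [0.6, 0.7, -1.9]
gripper_width: 0.615
```

{"op": "drive_tool", "data": {
  "commands": "40 0.5 -1 0 0; 40 0.5 -1 0 0; 40 0.5 -1 0 0; 40 0.5 -1 0 0; 40 0.5 -1 0 0; 40 0.5 -1 0 0; 40 0.5 -0.8 0 0; 40 0.4 -0.6 0 0"
}}

```text
time: 45.55
tool_pos: [0.5851, 0.0507, 0.1422]
tool_rot: [-0.0, 0.998, 0.065, -0.002]
contact_force: [0.5, -0.1, -2.1]
gripper_width: 0.617
```

{"op": "drive_tool", "data": {
  "commands": "40 0.3 -0.4 0 0; 40 0 0 0 0; 40 0 0 0 0; 40 0 0 0 0; 40 0 0 0 0; 40 0 0 0 0; 40 0 0 0 0; 40 0 0 0 0"
}}

```text
time: 46.55
tool_pos: [0.5937, 0.0617, 0.1441]
tool_rot: [-0.0, 0.998, 0.065, -0.0]
contact_force: [-0.1, -0.6, -3.0]
gripper_width: 0.62
```

```bash
python3 - <<'E'
from h import *
go((.591,.069,.0573),97.4)
E
```

```text
{'tcp': array([0.5937, 0.0617, 0.1441]), 'units': array([-0.06, -0.25,  2.89]), 'jaw': np.float64(-82.6), 't': 46.55, 'F': array([-0.1, -0.6, -3. ]), 'g': 0.62, 'turn': np.float64(0.0)}
```

{"op": "drive_tool", "data": {
  "commands": "40 -0.06 -0.25 0.5 0; 40 0 0 0.9 0; 40 0 0 0.7 0; 40 0 0 0.4 0; 40 0 0 0.2 0; 40 0 0 0.05 0; 40 0 0 0 0; 40 0 0 0 0"
}}

```text
time: 47.55
tool_pos: [0.5916, 0.0689, 0.0625]
tool_rot: [0.0, 0.998, 0.065, 0.001]
contact_force: [-0.8, -0.3, -3.2]
gripper_width: 0.624
```

{"op": "drive_tool", "data": {
  "commands": "40 0 0 0.04 0; 40 0 0 0.03 0; 40 0 0 0.02 0; 40 0 0 0 0; 40 0 0 0 0; 40 0 0 0 0; 40 0 0 0 0; 40 0 0 0 0"
}}

```text
time: 48.55
tool_pos: [0.5909, 0.0689, 0.0589]
tool_rot: [0.0, 0.998, 0.065, -0.0]
contact_force: [-0.5, 0.0, -2.7]
gripper_width: 0.622
```

{"op": "drive_tool", "data": {
  "commands": "40 0 0 0.03 0; 40 0 0 0.02 0; 40 0 0 0.02 0; 40 0 0 0.01 0; 40 0 0 0 0; 40 0 0 0 0; 40 0 0 0 0; 40 0 0 0 0"
}}

```text
time: 49.55
tool_pos: [0.5912, 0.069, 0.0573]
tool_rot: [-0.0, 0.998, 0.065, 0.0]
contact_force: [-3.0, -0.1, 5.5]
gripper_width: 0.622
```

{"op": "drive_tool", "data": {
  "commands": "60 0 0 0 0; 70 0 0 0 0; 80 0 0 0 0; 80 0 0 0 0; 80 0 0 0 0; 80 0 0 -0.6 0; 80 0 0 -1 0; 80 0 0 -1 0"
}}

```text
time: 50.55
tool_pos: [0.5913, 0.069, 0.1367]
tool_rot: [0.0, 0.998, 0.065, 0.001]
contact_force: [-0.1, -0.2, 0.1]
gripper_width: 0.94
```

{"op": "drive_tool", "data": {
  "commands": "80 0 0 -0.9 0; 85 -0.1 0.5 0 0; 85 -0.2 1 0 0; 85 -0.2 1 0 0; 85 -0.2 1 0 0; 85 -0.2 1 0 0; 85 -0.2 1 0 0; 85 -0.2 1 0 0"
}}

```text
time: 51.55
tool_pos: [0.5762, -0.1312, 0.1602]
tool_rot: [-0.0, 0.998, 0.064, -0.001]
contact_force: [0.2, -0.1, 1.0]
gripper_width: 0.992
```

{"op": "drive_tool", "data": {
  "commands": "85 -0.2 1 0 0; 85 -0.2 1 0 0; 85 -0.2 1 0 0; 85 -0.2 1 0 0; 85 -0.2 0.6 0 0; 85 -0.11 0.35 0 0; 85 0 0 0 0; 85 0 0 0 0"
}}

```text
time: 52.55
tool_pos: [0.5636, -0.2803, 0.1614]
tool_rot: [-0.0, 0.998, 0.065, -0.0]
contact_force: [-0.2, -0.2, -0.6]
gripper_width: 0.997
```

```bash
python3 - <<'E'
from h import *
go((.5635,-.2806,.0535),97.4)
snap("side","s8",(220,130,420,290),3.5)
E
```

```text
{'tcp': array([ 0.5636, -0.2803,  0.1614]), 'units': array([-0.01,  0.01,  3.6 ]), 'jaw': np.float64(-82.5), 't': 52.55, 'F': array([-0.2, -0.2, -0.6]), 'g': 0.997, 'turn': np.float64(0.1)}
```

View pics/s8.png

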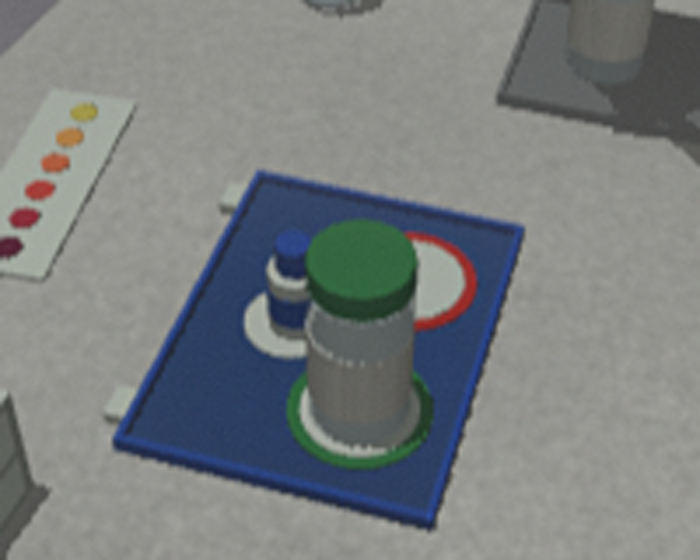

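The side crop shows the green jar centred on its ring: jar about x 307–413, ring 288–433. The fresh bottle is upright on the spot. Next I'll fetch the red jar.

{"op": "drive_tool", "data": {
  "commands": "85 0 0 0.7 0; 85 0 0 1 0; 85 0 0 0.9 0; 85 0 0 0.6 0; 85 0 0 0.3 0; 85 0 0 0.08 0; 85 0 0 0 0; 40 0 0 0 0"
}}

```text
time: 53.6
tool_pos: [0.5643, -0.2815, 0.0553]
tool_rot: [0.001, 0.998, 0.065, 0.001]
contact_force: [-0.4, -0.2, 1.0]
gripper_width: 0.806
```

{"op": "drive_tool", "data": {
  "commands": "40 0 0 0 0; 40 0 0 0 0; 40 0 0 0 0; 40 0 0 0 0; 40 0 0 0 0; 40 0 0 0 0; 40 0 0 0 0; 40 0 0 0 0"
}}

```text
time: 54.6
tool_pos: [0.5644, -0.2816, 0.0553]
tool_rot: [0.001, 0.998, 0.065, 0.001]
contact_force: [1.0, -0.1, 5.5]
gripper_width: 0.619
```

{"op": "drive_tool", "data": {
  "commands": "40 0 0 -0.5 0; 40 0 0 -0.8 0; 40 0 0 -0.7 0; 40 0.2 -0.5 0 0; 40 0.3 -0.9 0 0; 40 0.3 -1 0 0; 40 0.3 -1 0 0; 40 0.3 -1 0 0"
}}

```text
time: 55.6
tool_pos: [0.5874, -0.1422, 0.1126]
tool_rot: [-0.001, 0.998, 0.065, -0.001]
contact_force: [-0.5, 0.1, -2.7]
gripper_width: 0.617
```

{"op": "drive_tool", "data": {
  "commands": "40 0.3 -1 0 0; 40 0.3 -1 0 0; 40 0.2 -0.8 0 0; 40 0.2 -0.5 0 0; 40 0 -0.2 0 0; 40 0 0 0 0; 40 0 0 0 0; 40 0 0 0 0"
}}

```text
time: 56.6
tool_pos: [0.6044, -0.0374, 0.1142]
tool_rot: [0.0, 0.998, 0.064, 0.0]
contact_force: [-0.2, 0.2, -2.5]
gripper_width: 0.616
```

```bash
python3 - <<'E'
from h import *
go((.604,-.0305,.0573),97.4)
E
```

```text
{'tcp': array([ 0.6044, -0.0374,  0.1142]), 'units': array([ 0.02, -0.23,  1.9 ]), 'jaw': np.float64(-82.6), 't': 56.6, 'F': array([-0.2,  0.2, -2.5]), 'g': 0.616, 'turn': np.float64(-0.0)}
```

{"op": "drive_tool", "data": {
  "commands": "40 0 -0.22 0.4 0; 40 0 0 0.6 0; 40 0 0 0.4 0; 40 0 0 0.25 0; 40 0 0 0.1 0; 40 0 0 0.03 0; 40 0 0 0 0; 40 0 0 0 0"
}}

```text
time: 57.6
tool_pos: [0.6039, -0.0302, 0.0613]
tool_rot: [0.0, 0.998, 0.065, 0.001]
contact_force: [0.2, -0.4, -2.5]
gripper_width: 0.617
```

{"op": "drive_tool", "data": {
  "commands": "40 0 0 0.03 0; 40 0 0 0.02 0; 40 0 0 0.01 0; 40 0 0 0 0; 40 0 0 0 0; 40 0 0 0 0; 40 0 0 0 0; 40 0 0 0 0"
}}

```text
time: 58.6
tool_pos: [0.6035, -0.0301, 0.0589]
tool_rot: [-0.0, 0.998, 0.065, 0.0]
contact_force: [0.5, -0.4, -2.8]
gripper_width: 0.623
```

{"op": "drive_tool", "data": {
  "commands": "40 0 0 0.03 0; 40 0 0 0.02 0; 40 0 0 0.02 0; 40 0 0 0.01 0; 40 0 0 0 0; 40 0 0 0 0; 40 0 0 0 0; 40 0 0 0 0"
}}

```text
time: 59.6
tool_pos: [0.6038, -0.0302, 0.0573]
tool_rot: [0.0, 0.998, 0.065, 0.0]
contact_force: [-3.0, 0.5, 4.7]
gripper_width: 0.62
```

Down. Release, rise, and back away to the right for a final look.

{"op": "drive_tool", "data": {
  "commands": "60 0 0 0 0; 70 0 0 0 0; 80 0 0 0 0; 80 0 0 0 0; 80 0 0 0 0; 80 0 0 -0.6 0; 80 0 0 -1 0; 80 0 0 -1 0"
}}

```text
time: 60.6
tool_pos: [0.6038, -0.0302, 0.1368]
tool_rot: [0.0, 0.998, 0.065, 0.001]
contact_force: [0.1, -0.2, 0.7]
gripper_width: 0.938
```

{"op": "drive_tool", "data": {
  "commands": "80 0 0 -1 0; 80 0 0 -1 0; 80 -0.5 0.5 0 0; 80 -0.6 1 0 0; 80 -0.6 1 0 0; 80 -0.6 1 0 0; 80 -0.6 1 0 0; 80 -0.6 1 0 0"
}}

```text
time: 61.6
tool_pos: [0.5187, -0.2087, 0.1935]
tool_rot: [-0.0, 0.998, 0.064, -0.001]
contact_force: [0.8, 0.9, -0.5]
gripper_width: 0.938
```

{"op": "drive_tool", "data": {
  "commands": "80 -0.6 1 0 0; 80 -0.6 1 0 0; 80 -0.6 1 0 0; 80 -0.6 1 0 0; 80 0 0 0 0; 80 0 0 0 0; 80 0 0 0 0; 80 0 0 0 0"
}}

```text
time: 62.6
tool_pos: [0.4651, -0.3349, 0.1944]
tool_rot: [-0.0, 0.998, 0.065, -0.0]
contact_force: [-0.2, 0.5, 0.6]
gripper_width: 0.938
```

```bash
python3 - <<'E'
from h import *
go((.604,-.0305,.0573),97.4)
snap("top","t9",(150,110,400,310),3.2); snap("side","s9",(120,120,440,400),2.1)
E
```

```text
{'tcp': array([ 0.4651, -0.3349,  0.1944]), 'units': array([ 5.91, -9.45,  4.57]), 'jaw': np.float64(-82.5), 't': 62.6, 'F': array([-0.2,  0.5,  0.6]), 'g': 0.938, 'turn': np.float64(0.1)}
```

View pics/t9.png

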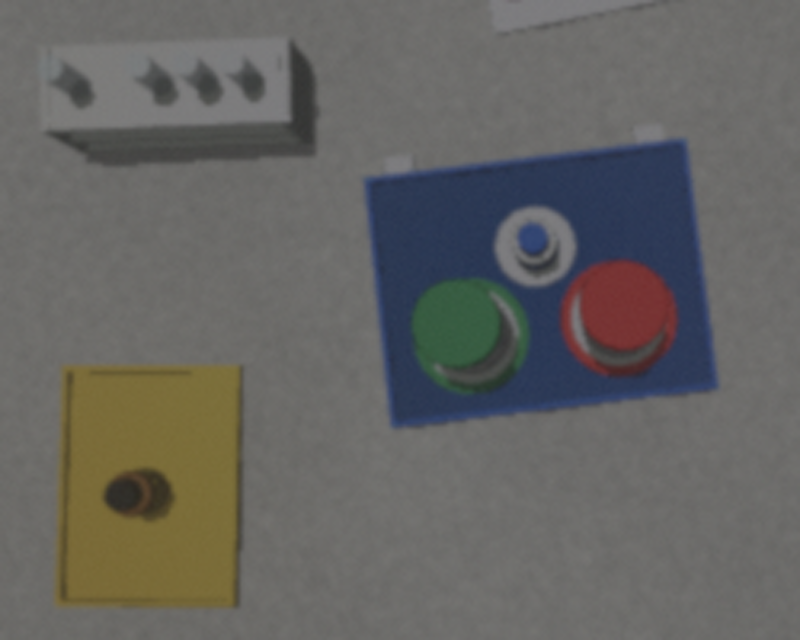

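View pics/s9.png

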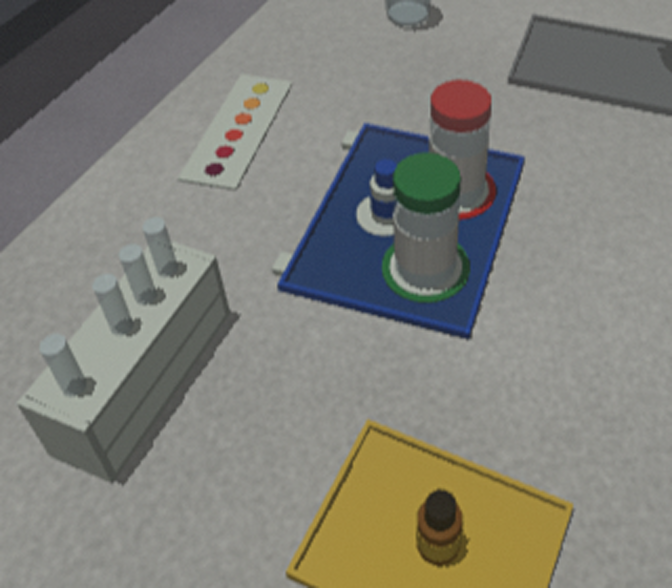

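Both views show the jars upright on their own pads, with the green lid at (456,323) and the red lid at (627,305). The fresh bottle is on the spot, the old bottle stands in the yellow tray, and the rack hasn't moved.

```bash
python3 - <<'E'
from h import *
g=lambda u,v,z:ray("top",(150+u/3.2,110+v/3.2),z).round(4)
print(g(456,323,.118),g(627,305,.118),g(533,238,.066))
print(manip.job_done())
E
```

```text
[0.5914 0.0689] [ 0.6028 -0.0329] [0.6491 0.0258]
the job is handed in; nothing more can be done
None
```

The job is done and handed in, at about 63 s of the 136 s allowed. I moved both jars to the grey tray and the amber bottle to the yellow tray. The fresh white bottle then went onto the white spot, and last the green and red jars went back onto their own pads.

- **Final position check (top camera):** the green jar is within about 1 mm of its pad centre, the red jar within about 3 mm, and the fresh bottle within about 3 mm of the spot centre. All are well inside the 12 mm margins.
- **Upright and undisturbed:** in the last pictures everything stands upright, the old bottle is in the yellow tray, and the test-tube rack looks undisturbed. The contact forces I read stayed under about 7 N.
- **Disagreement:** the wrist and top cameras differed by 2–5 mm on position along x. I used averages for the pads, the spot and the old bottle.

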